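# Fit the safelight lamp in its bayonet holder

## Task

Fit the darkroom safelight lamp into the round lamp holder: lower its foot with the two lugs through the holder's slots, push it down against the spring and turn it clockwise (seen from above) to the end of the track, so that it is locked upright with its grip bar in line with the two black marks. Let go of it, and leave the black tank and the amber jar standing where they are.

Things in the scene. Friction and masses are not known exactly. Their poses are not given: they have to be found in the camera images.
- lamp_center (a point): Loose lamp, about 250 g, upright, 112 mm high; point on its axis, 56 mm above its underside; z up, x along grip bar and lugs. Half a turn about z changes nothing. From the underside up: aluminium foot 48 mm in diameter, 30 mm high (lowest 5 mm tapers to 40); white cylinder 52 mm in diameter; grey cap 54 mm in diameter, its top at 82 mm; on it the grip bar.
- lamp_bar (a point): Centre of the lamp's grey grip bar: 60 mm long (along the lamp's x), 24 mm thick (y), 30 mm high, from the cap to the lamp's top, 82 to 112 mm above the underside. The point lies 41 mm above the lamp's centre, on its axis; same axes.
- lamp_lugs (a point): Point on the lamp's axis midway between its two opposite lugs on the foot, 9 mm above the underside. The lugs lie along +x and -x, 14 mm wide, reach 35 mm from the axis, and span 6 to 12 mm above the underside.
- holder_top (a point): Lamp holder, fixed to the bench: black round housing 124 mm in diameter on a 150 mm square foot, 60 mm high. Point: centre of the bore in its flat aluminium top face, z up, x along the slots. Bore 52 mm in diameter; two slots 17 mm wide lead from it out to 37.5 mm from the axis, along +x and -x. Lugs go straight down the slots.
- lock_marks: Raised black marks on the holder's top, 50 mm either side of its axis; origin on the axis in the top face, x through both marks, 60 degrees clockwise from the slots. Lugs with tops over 9 mm below the top face turn under the 9 mm roof, clockwise only, to an end stop (3 degrees of play) at the marks. Released there, the spring lifts the lugs into a recess: lugs' tops 5 mm, underside 17 mm below the top face.
- seat (a joint): Brass spring seat in the bore, 40 mm in diameter, on which the lamp's foot rests: 0 = up (11 mm below the holder's top face), grows as it is pressed, to 0.013 m at the bottom stop. The spring pushes up with 5.5 N at 0, 12 N at the bottom. With the lamp on it, 0.010 to 0.013 lets the lugs turn; locked, about 0.006, the lamp's centre 39 mm above the top face.
- tank_center (a point): Bystander: black developing tank with a lid, 90 mm in diameter, 122 mm high, loose; the point is on its axis half-way up.
- jar_center (a point): Bystander: amber jar with a black cap, 72 mm in diameter, 115 mm high, loose; the point is on its axis half-way up.
Mind the look-alikes: they are no part of the job. What is shaped like the part that bears lamp_center but pink, purple or yellow is not meant.

How it is judged:
On the way:
1. the lamp stands in the holder's bore and has been pushed down so far that its lugs are below the roof of the tracks (value of joint seat above 0.0095 m and horizontal distance between lamp_center and holder_top below 0.008 m and z of lamp_center in the frame of holder_top below 0.037 m), for 0.1 s.
At the end, for the whole second after the job is handed in: The lamp is locked in the holder: on its axis within 6 mm, its centre 36.5 to 41.5 mm above the holder's top face, its lugs and grip bar within 0.15 rad of the line of the marks, upright within 0.08 rad, at rest; the tank and jar stand upright (horizontal distance between lamp_center and holder_top below 0.006 m and z of lamp_center in the frame of holder_top between 0.0365 and 0.0415 m and angle between the x axis of lamp_center and the x axis of lock_marks, either way round below 0.15 rad and angle between lamp_center's own z axis and vertical below 0.08 rad and linear speed of lamp below 0.02 m/s and angle between each of tank_center, jar_center's own z axis and vertical below 0.1 rad); the robot touches nothing.
It fails at once if the tank is pushed more than 30 mm from its place (distance of tank_center from where it was at the start of the episode above 0.03 m).
It fails at once if the jar is pushed more than 30 mm from its place (distance of jar_center from where it was at the start of the episode above 0.03 m).
It also fails if it takes over 51 s, if anything falls off the work surface, if the arm or the gripper's body presses on something with over 40 N, if the wrist force passes 120 N, or if a joint passes its speed limit or range.

## Robot

A 6-joint arm with a two-finger parallel gripper is mounted at the origin on the work surface. World frame = base frame: x ahead of the robot, y to its left, z up, the work surface at z = 0. Lengths are in m, angles in rad, forces in N, time in s.
With the tool pointing down it reaches from about 0.225 to 0.875 m from the base axis. Payload 3.4 kg.
Tool frame: the origin (TCP) lies between the finger pads; the fingertips stand 11 mm ahead of it and the grasp point (between the pads) lies 8 mm behind it (tips_ahead is the distance from the TCP to the fingertips, in m); z points along the fingers, x is the direction in which the jaws open and shut, and the axes are right-handed (so a half turn about z gives the same grasp; the last joint's range is limited). The gripper opens to 85 mm and grips with 20 to 120 N. Pads are 22 mm wide; open, the fingers measure 114 mm over their backs; the gripper's body (76 mm by 85 mm) begins 54 mm behind the grasp point. The pads swing forward as they close: fully open they stand 13 mm farther back than shut.
Start: joints at [-1.264, 0.276, 1.505, -0, 1.361, -0.121], TCP at [0.239, -0.523, 0.242] pointing down, gripper open.
Joint ranges: [-2.89, 2.89], [-0.75, 2.08], [0.22, 2.7], [-1.18, 4.32], [0.11, 2.71], [-2.7, 2.7]. Speed limits (rad/s): [2.57, 2.57, 3.14, 3.14, 3.14, 3.14].

## Interface

Orientations are given as a unit quaternion [w, x, y, z].
In Python, from rig import get_state, get_image, sign_off, masks_of, tips_ahead gives the robot as it stands.
- The arm moves only by the tool play_rows, never from a script. Its argument "series" is a list of rows, each an object of numbers: "fingers": the closure, from -1 (fully open) to 1 (shut); "dx", "dy", "dz": the shift along the world's x, y, z in mm; "turn": the turn about the world's z in rad. A call has 1 to 20 rows; each row shifts and turns the pose as measured when the row begins; what a row does not reach is not made up. A row lasts 1/12 s, in which the tool goes at most 41.7 mm and 7.16 degrees, less where a joint would pass 70% of its speed; a pose out of reach is approached as far as the arm can. A call with a gripper value outside its range is refused whole. The fingers move at their own pace and stop on an object; "squeeze" is the grip in N (left out, the last holds). Time passes only in rows, so rows that do not move let the fingers close. It gives the time, the measured TCP pose, the force and the opening at its end, in the units of the state.
- get_state(): the state, without advancing time (a new reading comes with each control period).
- get_image(name): name is "scene" or "side" or "wrist"; returns a dict with "pixels" (400x640x3 uint8, red, green, blue), "vfov" (degrees; the focal length in pixels is half the picture's height over the tangent of half this angle, whatever the lens; pixels are square), "cx", "cy" (the principal point, pixels), "rvec" (rotation vector, rad) and "tvec" (3), from world to camera coordinates, as OpenCV has them; the wrist camera has in their place "hand_eye" (4x4, takes a point from camera to tool coordinates, whose origin is the TCP and whose axes are the tool frame's). Camera axes: x right, y down, z forward; pixel columns grow to the right and rows downward; lengths in m; the calibration is good to about 2 mm. A picture is of the moment at which its call begins: read the wrist's pose just before it. There is no depth.
- sign_off(): hands the job in, once; it reports no verdict.
Trained networks look in a picture, given as the dict that the camera call returned (one of the last four; its "shot" number tells which), for a name from the list of things; names that differ only in an ending like _2 or _b are one class to them, and where a whole thing is asked for, a point or a joint stands for the part that bears it (a point fixed in the world has none). Each returns a list of dicts, best first, with "p" (0 to 1); they miss things now and then, are a little off and sometimes report something else, mostly with a low value. They report only what shows in the picture. A call takes as long as a camera call. They do not tell look-alikes from the thing itself.
- masks_of(picture, label): "region" (400x640 bool, what is visible of it) and "xy" ([column, row] in pixels, amid what is visible of it).
The state is a dict: "clock": time; "qpos": joint angles; "qd": joint speeds; "effort": joint torques, N m; "position": TCP position; "ee_rot": TCP orientation; "contact_force": force on the tool from outside, world axes, zero at the start; "moment": the same for the moment, N m; "width": finger opening in m.
Only numpy, scipy, OpenCV 4.12 (cv2) and the standard library are available. Lean on these libraries where they do the work, as an engineer would, in place of code of your own. Each camera call takes 0.05 s, during which the arm holds its last target. There are 200 camera calls.

## Working session

There is one attempt and no reset: what is moved stays moved. The work goes in short steps, Python scripts to look and compute and a tool call to move; the robot and the scene stay as the last step left them, time stands still between calls to the robot, and variables do not carry over. Pictures are saved under pics/ and viewed, about 8 in all and at most 12, crops included, and the job is handed in when it is done.

Besides the shell and the picture viewer there is one more tool, called after "Emit:" by a JSON object that holds its "op" and its "data", one argument or row to a line. play_rows: Moves the arm, as the interface text tells. Its arguments: {"type":"object","properties":{"series":{"type":"array"},"squeeze":{"type":"number"}},"required":["series"]}

```bash
mkdir -p pics
cat > h.py <<'E'
import numpy as np, cv2
from scipy.spatial.transform import Rotation as R
from rig import *
def cam(im, st=None):
    f=200/np.tan(np.radians(im['vfov'])/2)
    if 'rvec' in im:
        Rm=cv2.Rodrigues(np.array(im['rvec'],float))[0]; t=np.array(im['tvec'],float)
        return f,im['cx'],im['cy'],Rm.T,-Rm.T@t
    H=np.array(im['hand_eye']); w,x,y,z=st['ee_rot']; T=np.eye(4); T[:3,:3]=R.from_quat([x,y,z,w]).as_matrix(); T[:3,3]=st['position']
    M=T@H; return f,im['cx'],im['cy'],M[:3,:3],M[:3,3]
def onz(c,px,z):
    f,cx,cy,A,o=c; px=np.atleast_2d(np.array(px,float)); d=np.c_[(px[:,0]-cx)/f,(px[:,1]-cy)/f,np.ones(len(px))]@A.T
    return o+d*((z-o[2])/d[:,2])[:,None]
def proj(c,P):
    f,cx,cy,A,o=c; q=(np.atleast_2d(P)-o)@A; return np.c_[f*q[:,0]/q[:,2]+cx,f*q[:,1]/q[:,2]+cy]
def save(im,n): cv2.imwrite('pics/'+n,im['pixels'][...,::-1])
E
python3 - <<'E'
from h import *
print(get_state()['ee_rot'],tips_ahead)
for n in ['scene','side']:
    im=get_image(n); save(im,n+'0.png'); c=cam(im)
    print(n,im['vfov'],c[4])
    for l in ['lamp_center','holder_top','tank_center','jar_center']:
        for m in masks_of(im,l): print(l,m['p'],m['xy'],m['region'].sum(),onz(c,m['xy'],.056)[0].round(3))
a=cv2.imread('pics/scene0.png');b=cv2.imread('pics/side0.png')
E
```

```text
[-5.99998901e-04  8.41096026e-01 -5.40885010e-01 -7.22455097e-04] 0.011
scene 49.794732953563624 [0.90477814 0.55219027 0.84078465]
lamp_center 0.84 [361.3, 174.3] 518 [ 0.33  -0.128  0.056]
lamp_center 0.81 [320.1, 178.1] 739 [ 0.434 -0.174  0.056]
lamp_center 0.59 [331.8, 148.2] 512 [ 0.336 -0.266  0.056]
lamp_center 0.56 [349.2, 205.1] 886 [ 0.426 -0.049  0.056]
holder_top 0.87 [353.1, 302.3] 4481 [0.582 0.186 0.056]
tank_center 0.6 [256.9, 212.2] 1670 [ 0.636 -0.15   0.056]
jar_center 0.63 [265.6, 144.0] 978 [ 0.491 -0.384  0.056]
side 43.17600948759564 [0.45181356 0.60332266 0.7952666 ]
lamp_center 0.72 [395.1, 199.5] 1281 [ 0.345 -0.106  0.056]
lamp_center 0.61 [387.8, 147.2] 1127 [ 0.358 -0.265  0.056]
lamp_center 0.57 [352.1, 216.6] 1333 [ 0.43  -0.051  0.056]
lamp_center 0.56 [346.9, 175.8] 1062 [ 0.445 -0.165  0.056]
holder_top 0.64 [268.5, 318.6] 7047 [0.558 0.185 0.056]
tank_center 0.63 [253.6, 175.4] 2347 [ 0.64  -0.146  0.056]
jar_center 0.6 [325.4, 115.0] 1470 [ 0.505 -0.368  0.056]
```

View pics/scene0.png

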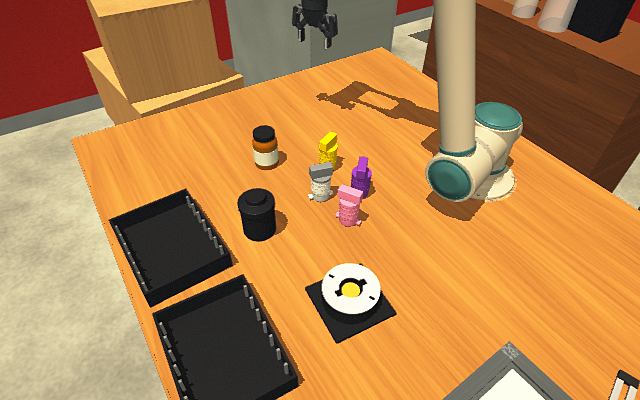

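View pics/side0.png

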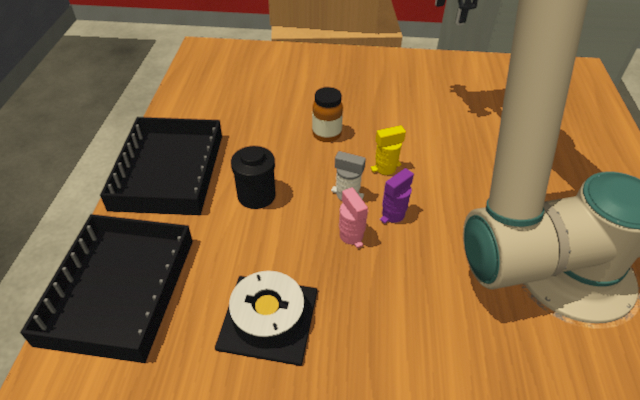

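The wanted white and grey lamp is at scene (320,180) and side (348,175). The look-alikes in the scene picture are yellow (328,150), purple (361,177) and pink (349,206). The holder's top is at scene (351,290), with the tank at (257,213) and the jar at (265,147). Next I get coarse bar and slot angles from colour segmentation, then go close.

Run:
```python
from h import *
st=get_state(); w=get_image('wrist'); print(np.round(w['hand_eye'],3),w['vfov'])
w_,x,y,z=st['ee_rot'];print(R.from_quat([x,y,z,w_]).as_matrix().round(3))
for n,box in [('scene',(300,155,345,205)),('side',(325,145,372,200))]:
    im=get_image(n); c=cam(im); p=im['pixels'].astype(int)
    g=(np.ptp(p,axis=2)<25)&(p.mean(2)>60)&(p.mean(2)<160)
    m=np.zeros_like(g); m[box[1]:box[3],box[0]:box[2]]=g[box[1]:box[3],box[0]:box[2]]
    k,lab,s,ce=cv2.connectedComponentsWithStats(m.astype(np.uint8)); i=1+s[1:,4].argmax(); print(n,s[i],ce[i])
    q=onz(c,np.argwhere(lab==i)[:,::-1],.1); mu=q.mean(0); C=np.cov(q[:,:2].T); e,v=np.linalg.eigh(C); print(mu,e**.5,np.degrees(np.arctan2(v[1,1],v[0,1])))
    # holder top
    wm=((p.min(2)>170)&(np.ptp(p,axis=2)<30)); wm[:255]=0; wm[335:]=0; wm[:,:200]=0; wm[:,400:]=0
    k,lab,s,ce=cv2.connectedComponentsWithStats(wm.astype(np.uint8)); i=1+s[1:,4].argmax()
    cs=max(cv2.findContours((lab==i).astype(np.uint8),0,1)[0],key=len)[:,0]; q=onz(c,cs,.06)[:,:2]
    q=cv2.minEnclosingCircle(q.astype(np.float32)); print('holder',q)
```

```text
[[ 1.    -0.    -0.    -0.001]
 [ 0.     0.947  0.32  -0.083]
 [ 0.    -0.32   0.947 -0.132]
 [ 0.     0.     0.     1.   ]] 63.45463548793902
[[ 0.415 -0.91   0.   ]
 [-0.91  -0.415  0.   ]
 [-0.    -0.    -1.   ]]
scene [310 167  23  17 222] [321.04954955 174.24324324]
[ 0.45074924 -0.14489533  0.1       ] [0.01381201 0.0175981 ] -173.97430381180652
holder ((0.5656659603118896, 0.15501916408538818), 0.06246462091803551)
side [335 152  30  28 625] [349.0464 165.776 ]
[ 0.44239311 -0.14860947  0.1       ] [0.01514314 0.02017262] 99.24078311763051
holder ((0.5157243013381958, 0.19058382511138916), 0.0037166725378483534)
```

Emit:
{"op": "play_rows", "data": {
  "series": [
    {"dx": 19, "dy": 34, "fingers": -1},
    {"dx": 19, "dy": 34, "fingers": -1},
    {"dx": 19, "dy": 34, "fingers": -1},
    {"dx": 19, "dy": 34, "fingers": -1},
    {"dx": 19, "dy": 34, "fingers": -1},
    {"dx": 19, "dy": 34, "fingers": -1},
    {"dx": 19, "dy": 34, "fingers": -1},
    {"dx": 19, "dy": 34, "fingers": -1},
    {"dx": 19, "dy": 34, "fingers": -1},
    {"dx": 19, "dy": 34, "fingers": -1},
    {"dx": 17, "dy": 36, "fingers": -1},
    {"fingers": -1},
    {"fingers": -1}
  ],
  "squeeze": 60
}}

```text
invalid input at $.series[0]: expected keys fingers, dx, dy, dz, turn
```

Run:
```python
from h import *
st=get_state(); w=get_image('wrist'); save(w,'w1.png'); np.save('w1.npy',w['pixels']); c=cam(w,st); print(st['position'])
for m in masks_of(w,'lamp_center'): print(m['p'],m['xy'],onz(c,m['xy'],.1)[0])
```

```text
[ 0.23854794 -0.52323699  0.24235995]
```

View pics/w1.png

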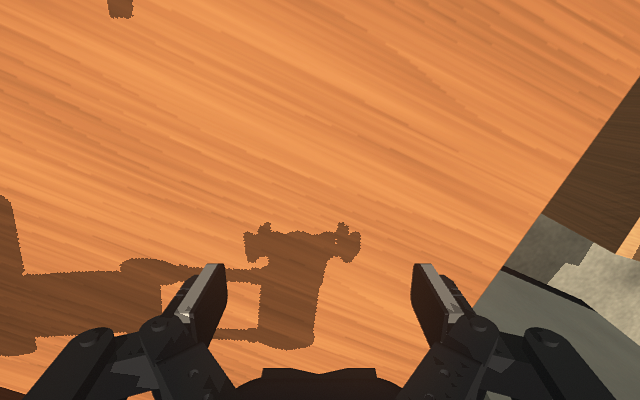

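The move was refused because every row needs all five keys. The picture only shows the bare table.

Emit:
{"op": "play_rows", "data": {
  "series": [
    {"dx": 19, "dy": 34, "dz": 0, "turn": 0, "fingers": -1},
    {"dx": 19, "dy": 34, "dz": 0, "turn": 0, "fingers": -1},
    {"dx": 19, "dy": 34, "dz": 0, "turn": 0, "fingers": -1},
    {"dx": 19, "dy": 34, "dz": 0, "turn": 0, "fingers": -1},
    {"dx": 19, "dy": 34, "dz": 0, "turn": 0, "fingers": -1},
    {"dx": 19, "dy": 34, "dz": 0, "turn": 0, "fingers": -1},
    {"dx": 19, "dy": 34, "dz": 0, "turn": 0, "fingers": -1},
    {"dx": 19, "dy": 34, "dz": 0, "turn": 0, "fingers": -1},
    {"dx": 19, "dy": 34, "dz": 0, "turn": 0, "fingers": -1},
    {"dx": 19, "dy": 34, "dz": 0, "turn": 0, "fingers": -1},
    {"dx": 17, "dy": 34, "dz": 0, "turn": 0, "fingers": -1},
    {"dx": 0, "dy": 0, "dz": 0, "turn": 0, "fingers": -1},
    {"dx": 0, "dy": 0, "dz": 0, "turn": 0, "fingers": -1}
  ],
  "squeeze": 60
}}

```text
clock: 1.83
position: [0.4508, -0.1341, 0.2433]
ee_rot: [0.0, 0.84, -0.543, 0.004]
contact_force: [-0.4, -0.6, 0.1]
width: 0.0854
```

Run:
```python
from h import *
st=get_state(); w=get_image('wrist'); save(w,'w2.png'); np.save('w2.npy',w['pixels']); c=cam(w,st); print(st['position'])
for m in masks_of(w,'lamp_center'): print(m['p'],m['xy'],onz(c,m['xy'],.1)[0])
```

```text
[ 0.4507883  -0.13406377  0.24326552]
0.79 [260.6, 261.7] [ 0.36307693 -0.1127992   0.1       ]
0.74 [337.1, 201.9] [ 0.44771707 -0.15397051  0.1       ]
0.72 [224.4, 164.4] [ 0.43894746 -0.05031692  0.1       ]
0.67 [379.5, 292.7] [ 0.37860187 -0.23320644  0.1       ]
```

View pics/w2.png

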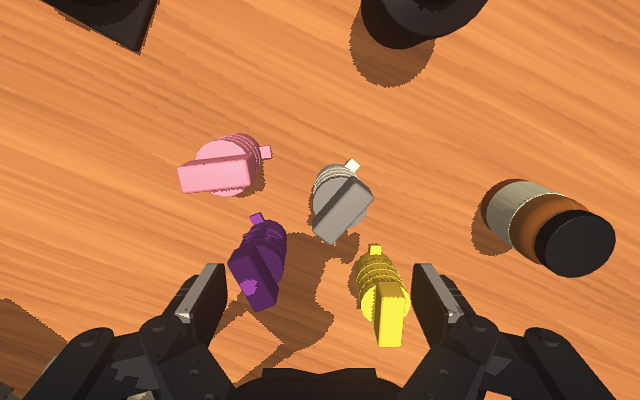

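The picture shows the grey and white lamp at (340,203), pink at (222,168), purple at (258,262) and yellow at (383,300). The tank is at top centre and the jar at right (550,230). One close crop to read the bar's top corners.

```bash
python3 -c "
import cv2;a=cv2.imread('pics/w2.png')[145:260,290:400];cv2.imwrite('pics/w2c.png',cv2.resize(a,None,fx=5,fy=5,interpolation=2))"
```

```text
(no output)
```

View pics/w2c.png

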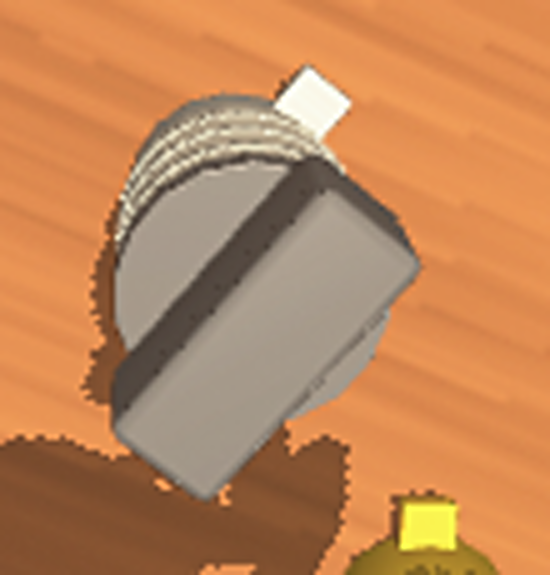

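The crop shows the grey bar's top face with corners at (328,186), (418,265), (207,498) and (115,428). The body is white, so this is the right lamp.

```bash
cat >> h.py <<'E'
def yaw(st):
    w,x,y,z=st['ee_rot']; M=R.from_quat([x,y,z,w]).as_matrix(); return np.degrees(np.arctan2(M[1,0],M[0,0])),M
E
python3 - <<'E'
from h import *
st=get_state(); w=get_image('wrist'); c=cam(w,st)
q=np.array([[328,186],[418,265],[207,498],[115,428]])/5+[289.6,144.6]
P=onz(c,q,.112)[:,:2]; print(P.mean(0)); d=np.roll(P,-1,0)-P
for v in d: print(np.linalg.norm(v),np.degrees(np.arctan2(v[1],v[0])))
print(yaw(st))
E
```

```text
[ 0.44222188 -0.16194158]
0.021269842153194437 -107.34927293539539
0.05668623072609788 164.98860578261338
0.021478554062167417 74.16101992360186
0.05724408917104992 -15.235772661689014
(np.float64(-65.9735081666868), array([[ 0.40714919, -0.91334063,  0.0061995 ],
       [-0.91333529, -0.40717963, -0.00483582],
       [ 0.00694106, -0.00369332, -0.99996909]]))
```

Emit:
{"op": "play_rows", "data": {
  "series": [
    {"dx": 14, "dy": 36, "dz": 0, "turn": 0, "fingers": -1},
    {"dx": 14, "dy": 36, "dz": 0, "turn": 0, "fingers": -1},
    {"dx": 14, "dy": 36, "dz": 0, "turn": 0, "fingers": -1},
    {"dx": 14, "dy": 36, "dz": 0, "turn": 0, "fingers": -1},
    {"dx": 14, "dy": 36, "dz": 0, "turn": 0, "fingers": -1},
    {"dx": 14, "dy": 36, "dz": 0, "turn": 0, "fingers": -1},
    {"dx": 14, "dy": 36, "dz": 0, "turn": 0, "fingers": -1},
    {"dx": 10, "dy": 20, "dz": 0, "turn": 0, "fingers": -1},
    {"dx": 0, "dy": 0, "dz": 0, "turn": 0, "fingers": -1},
    {"dx": 0, "dy": 0, "dz": 0, "turn": 0, "fingers": -1}
  ]
}}

```text
clock: 2.82
position: [0.5628, 0.1255, 0.2425]
ee_rot: [0.004, 0.828, -0.561, 0.007]
contact_force: [-0.6, 0.5, -0.0]
width: 0.0855
```

Run:
```python
from h import *
st=get_state(); w=get_image('wrist'); save(w,'w3.png'); c=cam(w,st); print(st['position'],yaw(st)[0])
H=proj(c,[[.566,.155,.06]])[0];print(H)
import pickle; pickle.dump(c,open('c3.pkl','wb'))
x,y=H.astype(int); x0,y0=max(x-75,0),max(y-75,0); print(x0,y0)
cv2.imwrite('pics/w3c.png',cv2.resize(w['pixels'][y0:y0+150,x0:x0+150,::-1],None,fx=4,fy=4,interpolation=2))
```

```text
[0.56279622 0.12549882 0.24249783] -68.22156911038476
[290.13424942 165.0188069 ]
215 90
```

View pics/w3c.png

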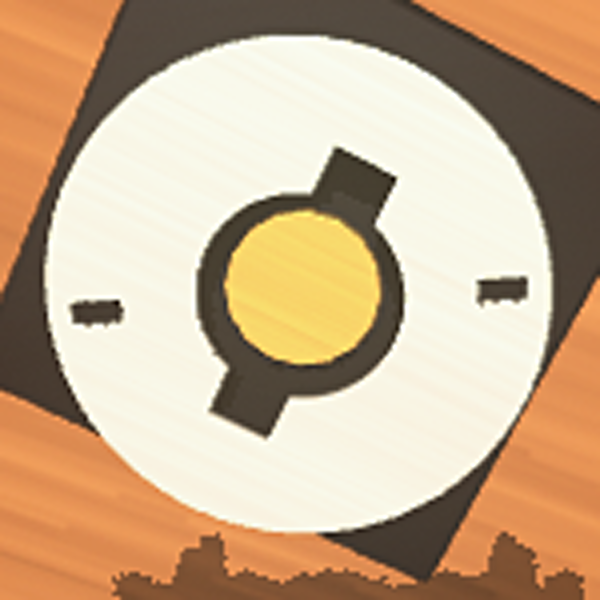

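The crop shows the white top face with the brass seat at (303,287). The slot ends are near (367,164) and (239,424), and the marks near (97,312) and (503,290).

Run:
```python
from h import *
import pickle; c=pickle.load(open('c3.pkl','rb')); a=cv2.imread('pics/w3.png').astype(int)
m=((a.min(2)>190)&(np.ptp(a,axis=2)<60)).astype(np.uint8); k,l,s,ce=cv2.connectedComponentsWithStats(m); i=1+s[1:,4].argmax()
ct=max(cv2.findContours((l==i).astype(np.uint8),0,1)[0],key=len)[:,0]
q=onz(c,ct,.06)[:,:2]; f=lambda q:np.linalg.lstsq(np.c_[2*q,np.ones(len(q))],(q**2).sum(1),rcond=None)[0]
s=f(q); print('disk',s[:2],np.sqrt(s[2]+s[0]**2+s[1]**2))
P=onz(c,np.array([[338,148],[396,180],[210,410],[268,437],[97,312],[503,290]])/4+[214.6,89.6],.06)[:,:2]
u=(P[0]+P[1])/2;v=(P[2]+P[3])/2; e=u-v; print('slot',(u+v)/2,np.linalg.norm(e),np.degrees(np.arctan2(e[1],e[0])))
e=P[5]-P[4]; print('mark',(P[4]+P[5])/2,np.linalg.norm(e),np.degrees(np.arctan2(e[1],e[0])))
st=get_state(); print(st['position'],st['ee_rot'],yaw(st)[0])
```

```text
disk [0.56635796 0.15586515] 0.06170450002308768
slot [0.56679045 0.15556603] 0.07308857575657604 -5.428215891401418
mark [0.5659586  0.15556432] 0.1005536656702825 -65.26985936145066
[0.5628778  0.12510146 0.24249516] [ 0.00368982  0.82768794 -0.56113651  0.00669869] -68.27175032207485
```

The holder's axis is at (0.5664, 0.1557), with slots at -5.4° and marks at -65.3°, which is 60° clockwise as described. The lamp is at (0.442,-0.162) with its bar at -15.2°. The last joint's range means I grip with jaw yaw at about +75°, so the final yaw of 25° stays in range. I turn +143° on the way back.

Emit:
{"op": "play_rows", "data": {
  "series": [
    {"dx": -6, "dy": -14, "dz": 0, "turn": 0.124, "fingers": -1},
    {"dx": -6, "dy": -14, "dz": 0, "turn": 0.124, "fingers": -1},
    {"dx": -6, "dy": -14, "dz": 0, "turn": 0.124, "fingers": -1},
    {"dx": -6, "dy": -14, "dz": 0, "turn": 0.124, "fingers": -1},
    {"dx": -6, "dy": -14, "dz": 0, "turn": 0.124, "fingers": -1},
    {"dx": -6, "dy": -14, "dz": 0, "turn": 0.124, "fingers": -1},
    {"dx": -6, "dy": -14, "dz": 0, "turn": 0.124, "fingers": -1},
    {"dx": -6, "dy": -14, "dz": 0, "turn": 0.124, "fingers": -1},
    {"dx": -6, "dy": -14, "dz": 0, "turn": 0.124, "fingers": -1},
    {"dx": -6, "dy": -14, "dz": 0, "turn": 0.124, "fingers": -1},
    {"dx": -6, "dy": -14, "dz": 0, "turn": 0.124, "fingers": -1},
    {"dx": -6, "dy": -14, "dz": 0, "turn": 0.124, "fingers": -1},
    {"dx": -6, "dy": -14, "dz": 0, "turn": 0.124, "fingers": -1},
    {"dx": -6, "dy": -14, "dz": 0, "turn": 0.124, "fingers": -1},
    {"dx": -6, "dy": -14, "dz": 0, "turn": 0.124, "fingers": -1},
    {"dx": -6, "dy": -14, "dz": 0, "turn": 0.124, "fingers": -1},
    {"dx": -6, "dy": -14, "dz": 0, "turn": 0.124, "fingers": -1},
    {"dx": -6, "dy": -14, "dz": 0, "turn": 0.124, "fingers": -1},
    {"dx": -6, "dy": -14, "dz": 0, "turn": 0.124, "fingers": -1},
    {"dx": -6, "dy": -14, "dz": 0, "turn": 0.124, "fingers": -1}
  ]
}}

```text
clock: 4.53
position: [0.4119, -0.2056, 0.2437]
ee_rot: [0.002, 0.793, 0.609, 0.005]
contact_force: [-0.1, -0.6, 0.2]
width: 0.0853
```

Run:
```python
from h import *
st=get_state(); print(st['position'],st['qpos'],yaw(st))
```

```text
[ 0.41192697 -0.20564424  0.2436982 ] [-0.62090367  0.09674052  1.73342032  0.00875354  1.3048435  -1.93355927] (np.float64(75.08086167966937), array([[ 0.25745157,  0.96623652,  0.01027974],
       [ 0.96627512, -0.2574941 ,  0.00303095],
       [ 0.00557559,  0.00915274, -0.99994257]]))
```

Emit:
{"op": "play_rows", "data": {
  "series": [
    {"dx": 15, "dy": 22, "dz": 0, "turn": 0, "fingers": -1},
    {"dx": 10, "dy": 15, "dz": 0, "turn": 0, "fingers": -1},
    {"dx": 0, "dy": 0, "dz": -10, "turn": 0, "fingers": -1},
    {"dx": 0, "dy": 0, "dz": 0, "turn": 0, "fingers": -1},
    {"dx": 0, "dy": 0, "dz": 0, "turn": 0, "fingers": -1}
  ]
}}

```text
clock: 4.95
position: [0.4274, -0.1812, 0.2335]
ee_rot: [0.003, 0.798, 0.602, 0.002]
contact_force: [0.1, -0.5, 0.1]
width: 0.0853
```

Run:
```python
from h import *
st=get_state(); w=get_image('wrist'); save(w,'w4.png'); c=cam(w,st); print(st['position'],yaw(st))
import pickle; pickle.dump(c,open('c4.pkl','wb'))
x,y=proj(c,[[.442,-.162,.1]])[0].astype(int); x0,y0=max(x-60,0),max(y-60,0); print(x0,y0)
cv2.imwrite('pics/w4c.png',cv2.resize(w['pixels'][y0:y0+120,x0:x0+120,::-1],None,fx=5,fy=5,interpolation=2))
```

```text
[ 0.42737528 -0.1811864   0.23353419] (np.float64(74.02472161225677), array([[ 0.27522221,  0.96135771,  0.00664046],
       [ 0.96137927, -0.27520358, -0.00359091],
       [-0.00162467,  0.0073723 , -0.9999715 ]]))
283 140
```

View pics/w4c.png

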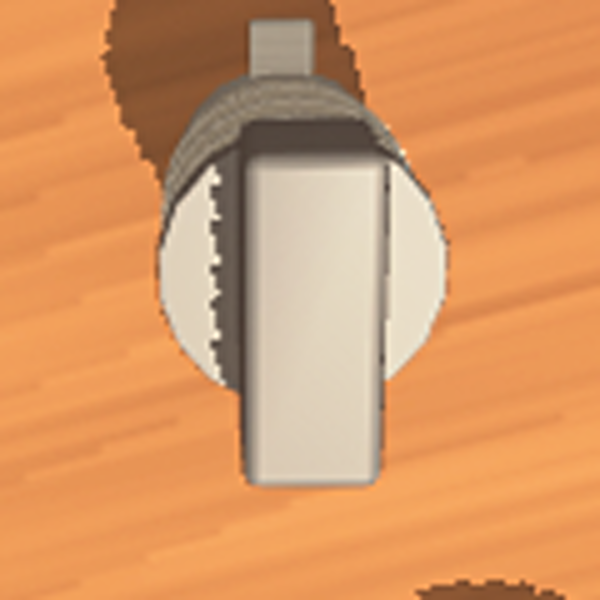

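The grey bar is almost vertical in the crop, with its top face between (246,152) and (384,486).

Run:
```python
from h import *
import pickle; c=pickle.load(open('c4.pkl','rb'))
P=onz(c,np.array([[246,152],[386,152],[382,486],[246,486]])/5+[282.6,139.6],.112)[:,:2]; print(P.mean(0)); d=np.roll(P,-1,0)-P
for v in d: print(np.linalg.norm(v),np.degrees(np.arctan2(v[1],v[0])))
st=get_state();print(st['position'],yaw(st)[0])
```

```text
[ 0.44133536 -0.16101845]
0.02245406575039613 74.03420066149714
0.05900935542870454 -14.27251238663717
0.02343404547149431 -105.94463457429457
0.05899718727165639 164.77589430554036
[ 0.42698264 -0.18107145  0.23331303] 74.02635501080358
```

Emit:
{"op": "play_rows", "data": {
  "series": [
    {"dx": 8, "dy": 10, "dz": -20, "turn": 0.015, "fingers": -1},
    {"dx": 7, "dy": 9, "dz": -20, "turn": 0, "fingers": -1},
    {"dx": 0, "dy": 0, "dz": -20, "turn": 0, "fingers": -1},
    {"dx": 0, "dy": 0, "dz": -15, "turn": 0, "fingers": -1},
    {"dx": 0, "dy": 0, "dz": 0, "turn": 0, "fingers": -1},
    {"dx": 0, "dy": 0, "dz": 0, "turn": 0, "fingers": -1}
  ]
}}

```text
clock: 5.5
position: [0.4402, -0.1655, 0.1577]
ee_rot: [0.006, 0.795, 0.606, 0.001]
contact_force: [0.0, 0.2, -0.4]
width: 0.0852
```

Run:
```python
from h import *
st=get_state();print(st['position'],yaw(st))
```

```text
[ 0.4402221  -0.16551512  0.15769748] (np.float64(74.66647018151232), array([[ 0.26443324,  0.96437055,  0.00803141],
       [ 0.9643874 , -0.26437067, -0.00806737],
       [-0.00565667,  0.00987867, -0.9999352 ]]))
```

Emit:
{"op": "play_rows", "data": {
  "series": [
    {"dx": 2, "dy": 4, "dz": -15, "turn": 0.005, "fingers": -1},
    {"dx": 0, "dy": 0, "dz": -15, "turn": 0, "fingers": -1},
    {"dx": 0, "dy": 0, "dz": -15, "turn": 0, "fingers": -1},
    {"dx": 0, "dy": 0, "dz": -5, "turn": 0, "fingers": -1},
    {"dx": 0, "dy": 0, "dz": 0, "turn": 0, "fingers": -1},
    {"dx": 0, "dy": 0, "dz": 0, "turn": 0, "fingers": -1}
  ]
}}

```text
clock: 6.0
position: [0.4452, -0.1656, 0.1126]
ee_rot: [0.011, 0.794, 0.608, 0.002]
contact_force: [1.3, 0.6, -0.7]
width: 0.0854
```

Emit:
{"op": "play_rows", "data": {
  "series": [
    {"dx": -3, "dy": 4, "dz": -7, "turn": 0, "fingers": -1},
    {"dx": 0, "dy": 0, "dz": -5, "turn": 0, "fingers": -1},
    {"dx": 0, "dy": 0, "dz": 0, "turn": 0, "fingers": -1}
  ]
}}

```text
clock: 6.25
position: [0.4437, -0.1626, 0.1025]
ee_rot: [0.014, 0.794, 0.608, 0.004]
contact_force: [0.8, -0.3, 0.7]
width: 0.0852
```

Run:
```python
from h import *
for i in range(3):
    w=get_image('wrist'); st=get_state();print(st['position'],yaw(st)[0],st['ee_rot'],st['contact_force'])
save(w,'w5.png')
```

```text
[ 0.44360871 -0.16247709  0.10274992] 74.82088100702458 [0.01370024 0.79418085 0.60751637 0.00359851] [-0.60741062 -0.21765637  1.05709402]
[ 0.44376436 -0.16259949  0.10288168] 74.81771226299419 [0.01382856 0.79419535 0.60749424 0.00364247] [-0.03901706 -0.08635763 -0.65717383]
[ 0.44392702 -0.16269093  0.10295879] 74.81939731663857 [0.0139586  0.79418407 0.6075057  0.00369414] [-0.12408857  0.38816834  0.34485169]
```

Emit:
{"op": "play_rows", "data": {
  "series": [
    {"dx": -2, "dy": 1, "dz": -4, "turn": 0, "fingers": 1},
    {"dx": 0, "dy": 0, "dz": 0, "turn": 0, "fingers": 1},
    {"dx": 0, "dy": 0, "dz": 0, "turn": 0, "fingers": 1},
    {"dx": 0, "dy": 0, "dz": 0, "turn": 0, "fingers": 1},
    {"dx": 0, "dy": 0, "dz": 0, "turn": 0, "fingers": 1},
    {"dx": 0, "dy": 0, "dz": 0, "turn": 0, "fingers": 1},
    {"dx": 0, "dy": 0, "dz": 0, "turn": 0, "fingers": 1},
    {"dx": 0, "dy": 0, "dz": 0, "turn": 0, "fingers": 1}
  ],
  "squeeze": 60
}}

```text
clock: 7.07
position: [0.4423, -0.1618, 0.0993]
ee_rot: [0.015, 0.794, 0.608, 0.004]
contact_force: [0.5, 0.5, 0.4]
width: 0.0229
```

Run:
```python
from h import *
st=get_state();print(st['position'],yaw(st),st['width'],st['contact_force'],st['moment'])
```

```text
[ 0.44233572 -0.16181319  0.09927192] (np.float64(74.82299368018661), array([[ 0.26178516,  0.96482441,  0.02413271],
       [ 0.96506   , -0.26139255, -0.0182521 ],
       [-0.01130197,  0.02806764, -0.99954213]])) 0.022918814100129463 [0.50113302 0.50758668 0.36754428] [ 0.0567953   0.03541476 -0.00694205]
```

Emit:
{"op": "play_rows", "data": {
  "series": [
    {"dx": 0, "dy": 0, "dz": 15, "turn": 0, "fingers": 1},
    {"dx": 0, "dy": 0, "dz": 30, "turn": 0, "fingers": 1},
    {"dx": 0, "dy": 0, "dz": 35, "turn": 0, "fingers": 1},
    {"dx": 0, "dy": 0, "dz": 35, "turn": 0, "fingers": 1},
    {"dx": 0, "dy": 0, "dz": 15, "turn": 0, "fingers": 1},
    {"dx": 0, "dy": 0, "dz": 0, "turn": 0, "fingers": 1}
  ]
}}

```text
clock: 7.57
position: [0.4368, -0.159, 0.2295]
ee_rot: [0.008, 0.794, 0.608, 0.001]
contact_force: [-0.2, -0.1, -2.2]
width: 0.0227
```

Run:
```python
from h import *
st=get_state();print(st['position'],yaw(st),st['width'],st['contact_force'],st['moment'])
```

```text
[ 0.43684175 -0.15901068  0.22946398] (np.float64(74.82856824632142), array([[ 0.26169946,  0.96508988,  0.01072013],
       [ 0.9651157 , -0.26158133, -0.01126488],
       [-0.00806744,  0.01329418, -0.99987908]])) 0.022729883329709225 [-0.24046995 -0.08291076 -2.19906256] [-0.02548158 -0.0113851   0.03520014]
```

Emit:
{"op": "play_rows", "data": {
  "series": [
    {"dx": 8, "dy": 15, "dz": 5, "turn": 0, "fingers": 1},
    {"dx": 14, "dy": 34, "dz": 0, "turn": 0.04, "fingers": 1},
    {"dx": 14, "dy": 34, "dz": 0, "turn": 0.04, "fingers": 1},
    {"dx": 14, "dy": 34, "dz": 0, "turn": 0.04, "fingers": 1},
    {"dx": 14, "dy": 34, "dz": 0, "turn": 0.03, "fingers": 1},
    {"dx": 14, "dy": 34, "dz": 0, "turn": 0, "fingers": 1},
    {"dx": 14, "dy": 34, "dz": 0, "turn": 0, "fingers": 1},
    {"dx": 14, "dy": 34, "dz": 0, "turn": 0, "fingers": 1},
    {"dx": 5, "dy": 10, "dz": 0, "turn": 0, "fingers": 1},
    {"dx": 0, "dy": 0, "dz": 0, "turn": 0, "fingers": 1}
  ]
}}

```text
clock: 8.4
position: [0.5443, 0.1151, 0.2187]
ee_rot: [0.002, 0.746, 0.666, -0.006]
contact_force: [-0.0, -0.3, -2.9]
width: 0.0229
```

Run:
```python
from h import *
st=get_state();print(st['position'],yaw(st),st['width'],st['contact_force'])
```

```text
[0.54432157 0.11514338 0.2187125 ] (np.float64(83.51215846825382), array([[ 0.1129841 ,  0.99357041, -0.0072407 ],
       [ 0.99352312, -0.11306146, -0.01135387],
       [-0.01209951, -0.005911  , -0.99990933]])) 0.022930119402896167 [-1.97625744e-03 -3.48268577e-01 -2.86800911e+00]
```

Emit:
{"op": "play_rows", "data": {
  "series": [
    {"dx": 11, "dy": 20, "dz": 0, "turn": 0.02, "fingers": 1},
    {"dx": 9, "dy": 17, "dz": 0, "turn": 0, "fingers": 1},
    {"dx": 0, "dy": 0, "dz": -20, "turn": 0, "fingers": 1},
    {"dx": 0, "dy": 0, "dz": 0, "turn": 0, "fingers": 1}
  ]
}}

```text
clock: 8.73
position: [0.561, 0.1499, 0.192]
ee_rot: [-0.0, 0.739, 0.674, -0.013]
contact_force: [-1.8, -0.4, -3.6]
width: 0.0228
```

```bash
cat >> h.py <<'E'
def q2m(q): w,x,y,z=q; return R.from_quat([x,y,z,w]).as_matrix()
G=np.eye(4); 
def report():
    st=get_state(); M=yaw(st)[1]
    Mg=np.array([[0.26178516,0.96482441,0.02413271],[0.96506,-0.26139255,-0.0182521],[-0.01130197,0.02806764,-0.99954213]]); pg=np.array([.44234,-.16181,.09927])
    D=M@Mg.T; p=np.array(st['position'])
    foot=p+D@(np.array([.4418,-.1615,0])-pg); cen=p+D@(np.array([.4418,-.1615,.056])-pg)
    print('tcp',p.round(4),'yaw',round(yaw(st)[0],2),'lampyaw',round(-15+yaw(st)[0]-74.82,2),'foot',foot.round(4),'cen',cen.round(4),'tilt',D[:2,2].round(4),'F',np.round(st['contact_force'],1),'M',np.round(st['moment'],2),'t',st['clock'],'w',round(st['width'],4))
    print('to go mm', ((np.array([.5664,.1557])-foot[:2])*1e3).round(1), 'underside above top', round((foot[2]-.06)*1e3,1),'lock err deg',round(-65.3-(-15+yaw(st)[0]-74.82),1))
    return st
E
python3 - <<'E'
from h import *
report(); w=get_image('side'); save(w,'s6.png')
x,y=proj(cam(w),[[.5664,.1557,.1]])[0].astype(int);print(x,y)
b=w['pixels'][max(y-110,0):y+90,x-100:x+100,::-1]
st=get_state(); w2=get_image('wrist')['pixels'][...,::-1]
cv2.imwrite('pics/6.png',np.hstack([cv2.resize(b,(400,400)),cv2.resize(w2[:,160:480],(400,500))[:400]]))
E
```

```text
tcp [0.561  0.1499 0.192 ] yaw 84.76 lampyaw -5.06 foot [0.5559 0.1498 0.0929] cen [0.5584 0.1499 0.1488] tilt [0.0456 0.0032] F [-1.8 -0.4 -3.6] M [-0.02  0.09 -0.04] t 8.7333 w 0.0228
to go mm [10.5  5.9] underside above top 32.9 lock err deg -60.2
264 288
```

View pics/6.png

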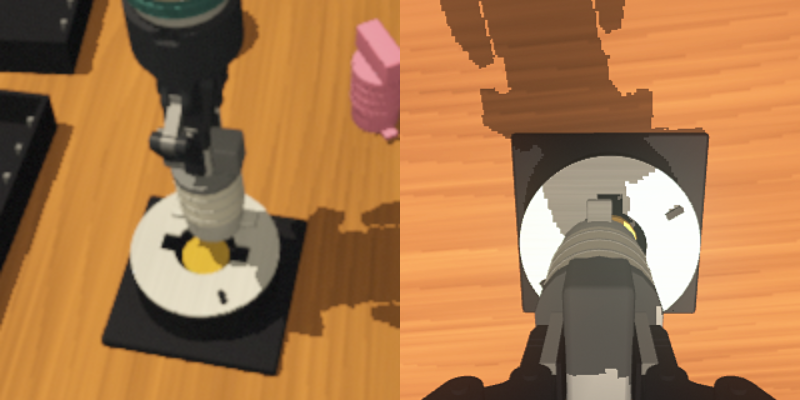

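The side view shows the lamp leaning a little over the bore, with its foot short in x; my numbers give 2.6°. I probe how moves affect the tilt.

Emit:
{"op": "play_rows", "data": {
  "series": [
    {"dx": 0, "dy": 0, "dz": 25, "turn": 0, "fingers": 1},
    {"dx": 0, "dy": 0, "dz": 0, "turn": 0, "fingers": 1}
  ]
}}

```text
clock: 9.0
position: [0.5627, 0.1475, 0.2212]
ee_rot: [0.002, 0.74, 0.673, -0.011]
contact_force: [1.6, 0.2, -1.5]
width: 0.0228
```

```bash
python3 -c "
from h import *
report()"
```

```text
tcp [0.5627 0.1475 0.2212] yaw 84.56 lampyaw -5.26 foot [0.5581 0.1474 0.122 ] cen [0.5603 0.1476 0.178 ] tilt [0.0405 0.003 ] F [ 1.6  0.2 -1.5] M [-0.01 -0.14  0.03] t 9.0 w 0.0228
to go mm [8.3 8.3] underside above top 62.0 lock err deg -60.0
```

Emit:
{"op": "play_rows", "data": {
  "series": [
    {"dx": -30, "dy": 0, "dz": 0, "turn": 0, "fingers": 1},
    {"dx": 0, "dy": 0, "dz": 0, "turn": 0, "fingers": 1}
  ]
}}

```text
clock: 9.17
position: [0.532, 0.1451, 0.2217]
ee_rot: [0.002, 0.741, 0.672, -0.011]
contact_force: [-1.2, 0.0, -3.9]
width: 0.0232
```

```bash
python3 -c "
from h import *
report()"
```

```text
tcp [0.532  0.1451 0.2217] yaw 84.38 lampyaw -5.44 foot [0.5274 0.145  0.1225] cen [0.5297 0.1452 0.1784] tilt [0.0403 0.0036] F [-1.2  0.  -3.9] M [ 0.04  0.12 -0.01] t 9.1667 w 0.0232
to go mm [39.  10.7] underside above top 62.5 lock err deg -59.9
```

Emit:
{"op": "play_rows", "data": {
  "series": [
    {"dx": 10, "dy": 2, "dz": 0, "turn": 0, "fingers": 1},
    {"dx": 10, "dy": 2, "dz": 0, "turn": 0, "fingers": 1},
    {"dx": 10, "dy": 2, "dz": 0, "turn": 0, "fingers": 1},
    {"dx": 0, "dy": 0, "dz": 0, "turn": 0, "fingers": 1}
  ]
}}

```text
clock: 9.5
position: [0.5644, 0.1489, 0.2236]
ee_rot: [0.004, 0.742, 0.67, -0.009]
contact_force: [0.3, -0.0, -2.3]
width: 0.0229
```

```bash
python3 -c "
from h import *
report()"
```

```text
tcp [0.5644 0.1489 0.2236] yaw 84.21 lampyaw -5.61 foot [0.5603 0.1487 0.1244] cen [0.5623 0.1489 0.1803] tilt [0.0354 0.0038] F [ 0.3 -0.  -2.3] M [ 0.01 -0.05  0.02] t 9.5 w 0.0229
to go mm [6.1 7. ] underside above top 64.4 lock err deg -59.7
```

Emit:
{"op": "play_rows", "data": {
  "series": [
    {"dx": -25, "dy": 0, "dz": -25, "turn": 0, "fingers": 1},
    {"dx": 0, "dy": 0, "dz": 0, "turn": 0, "fingers": 1},
    {"dx": 8, "dy": 2, "dz": 8, "turn": 0, "fingers": 1},
    {"dx": 8, "dy": 0, "dz": 8, "turn": 0, "fingers": 1},
    {"dx": 8, "dy": 0, "dz": 8, "turn": 0, "fingers": 1},
    {"dx": 0, "dy": 0, "dz": 0, "turn": 0, "fingers": 1},
    {"dx": -25, "dy": 0, "dz": -25, "turn": 0, "fingers": 1},
    {"dx": 0, "dy": 0, "dz": 0, "turn": 0, "fingers": 1},
    {"dx": 8, "dy": 2, "dz": 8, "turn": 0, "fingers": 1},
    {"dx": 8, "dy": 0, "dz": 8, "turn": 0, "fingers": 1},
    {"dx": 8, "dy": 0, "dz": 8, "turn": 0, "fingers": 1},
    {"dx": 0, "dy": 0, "dz": 0, "turn": 0, "fingers": 1}
  ]
}}

```text
clock: 10.5
position: [0.557, 0.1501, 0.2122]
ee_rot: [-0.004, 0.742, 0.67, -0.023]
contact_force: [0.8, -0.3, -2.0]
width: 0.0227
```

```bash
python3 -c "
from h import *
report()"
```

```text
tcp [0.557  0.1501 0.2122] yaw 84.2 lampyaw -5.62 foot [0.5498 0.1493 0.1132] cen [0.5535 0.1499 0.1691] tilt [0.0667 0.0099] F [ 0.8 -0.3 -2. ] M [ 0.   -0.13 -0.02] t 10.5 w 0.0227
to go mm [16.6  6.4] underside above top 53.2 lock err deg -59.7
```

Emit:
{"op": "play_rows", "data": {
  "series": [
    {"dx": 25, "dy": 0, "dz": 25, "turn": 0, "fingers": 1},
    {"dx": 0, "dy": 0, "dz": 0, "turn": 0, "fingers": 1},
    {"dx": -8, "dy": 0, "dz": -8, "turn": 0, "fingers": 1},
    {"dx": -8, "dy": 0, "dz": -8, "turn": 0, "fingers": 1},
    {"dx": -8, "dy": 0, "dz": -8, "turn": 0, "fingers": 1},
    {"dx": 0, "dy": 0, "dz": 0, "turn": 0, "fingers": 1},
    {"dx": 25, "dy": 0, "dz": 25, "turn": 0, "fingers": 1},
    {"dx": 0, "dy": 0, "dz": 0, "turn": 0, "fingers": 1},
    {"dx": -8, "dy": 0, "dz": -8, "turn": 0, "fingers": 1},
    {"dx": -8, "dy": 0, "dz": -8, "turn": 0, "fingers": 1},
    {"dx": -8, "dy": 0, "dz": -8, "turn": 0, "fingers": 1},
    {"dx": 0, "dy": 0, "dz": 0, "turn": 0, "fingers": 1}
  ]
}}

```text
clock: 11.5
position: [0.5561, 0.1486, 0.2101]
ee_rot: [-0.008, 0.742, 0.67, -0.029]
contact_force: [-0.6, 0.5, -1.7]
width: 0.0231
```

```bash
python3 -c "
from h import *
report()"
```

```text
tcp [0.5561 0.1486 0.2101] yaw 84.18 lampyaw -5.64 foot [0.5475 0.1476 0.1112] cen [0.552  0.1483 0.167 ] tilt [0.0813 0.0125] F [-0.6  0.5 -1.7] M [ 0.   -0.    0.01] t 11.5 w 0.0231
to go mm [18.9  8.1] underside above top 51.2 lock err deg -59.7
```

Emit:
{"op": "play_rows", "data": {
  "series": [
    {"dx": -30, "dy": 0, "dz": 0, "turn": 0, "fingers": 1},
    {"dx": 0, "dy": 0, "dz": 0, "turn": 0, "fingers": 1},
    {"dx": 10, "dy": 1, "dz": 0, "turn": 0, "fingers": 1},
    {"dx": 10, "dy": 1, "dz": 0, "turn": 0, "fingers": 1},
    {"dx": 10, "dy": 1, "dz": 0, "turn": 0, "fingers": 1},
    {"dx": 0, "dy": 0, "dz": 0, "turn": 0, "fingers": 1},
    {"dx": -30, "dy": 0, "dz": 0, "turn": 0, "fingers": 1},
    {"dx": 0, "dy": 0, "dz": 0, "turn": 0, "fingers": 1},
    {"dx": 10, "dy": 1, "dz": 0, "turn": 0, "fingers": 1},
    {"dx": 10, "dy": 1, "dz": 0, "turn": 0, "fingers": 1},
    {"dx": 10, "dy": 1, "dz": 0, "turn": 0, "fingers": 1},
    {"dx": 0, "dy": 0, "dz": 0, "turn": 0, "fingers": 1}
  ]
}}

```text
clock: 12.5
position: [0.571, 0.1556, 0.2124]
ee_rot: [-0.006, 0.743, 0.669, -0.025]
contact_force: [-0.2, 0.6, -2.0]
width: 0.0229
```

```bash
python3 -c "
from h import *
report()"
```

```text
tcp [0.571  0.1556 0.2124] yaw 84.09 lampyaw -5.73 foot [0.5633 0.1547 0.1135] cen [0.5674 0.1553 0.1693] tilt [0.0718 0.0113] F [-0.2  0.6 -2. ] M [ 0.02 -0.13  0.02] t 12.5 w 0.0229
to go mm [3.1 1. ] underside above top 53.5 lock err deg -59.6
```

Emit:
{"op": "play_rows", "data": {
  "series": [
    {"dx": 0, "dy": 0, "dz": 0, "turn": 0, "fingers": 1},
    {"dx": 0, "dy": 0, "dz": 0, "turn": 0, "fingers": 1},
    {"dx": 0, "dy": 0, "dz": 0, "turn": 0, "fingers": 1},
    {"dx": 0, "dy": 0, "dz": 0, "turn": 0, "fingers": 1}
  ]
}}

```text
clock: 12.83
position: [0.5734, 0.1555, 0.2115]
ee_rot: [-0.006, 0.743, 0.669, -0.026]
contact_force: [0.4, 0.4, -2.8]
width: 0.0228
```

```bash
python3 -c "
from h import *
report()"
```

```text
tcp [0.5734 0.1555 0.2115] yaw 84.06 lampyaw -5.76 foot [0.5655 0.1546 0.1125] cen [0.5696 0.1552 0.1684] tilt [0.0731 0.0115] F [ 0.4  0.4 -2.8] M [ 0.01 -0.07  0.03] t 12.8333 w 0.0228
to go mm [0.9 1.1] underside above top 52.5 lock err deg -59.5
```

Emit:
{"op": "play_rows", "data": {
  "series": [
    {"dx": 0, "dy": 0, "dz": 12, "turn": 0, "fingers": 1},
    {"dx": 0, "dy": 0, "dz": 12, "turn": 0, "fingers": 1},
    {"dx": 0, "dy": 0, "dz": 12, "turn": 0, "fingers": 1},
    {"dx": 0, "dy": 0, "dz": 12, "turn": 0, "fingers": 1}
  ]
}}

```text
clock: 13.17
position: [0.5695, 0.155, 0.2574]
ee_rot: [-0.009, 0.743, 0.669, -0.03]
contact_force: [-0.4, -0.5, -3.1]
width: 0.0229
```

```bash
python3 -c "
from h import *
report()"
```

```text
tcp [0.5695 0.155  0.2574] yaw 84.08 lampyaw -5.74 foot [0.5607 0.1539 0.1586] cen [0.5653 0.1546 0.2144] tilt [0.0831 0.013 ] F [-0.4 -0.5 -3.1] M [ 0.04 -0.06  0.03] t 13.1667 w 0.0229
to go mm [5.7 1.8] underside above top 98.6 lock err deg -59.6
```

Emit:
{"op": "play_rows", "data": {
  "series": [
    {"dx": 0, "dy": 0, "dz": -40, "turn": 0, "fingers": 1},
    {"dx": 0, "dy": 0, "dz": 0, "turn": 0, "fingers": 1}
  ]
}}

```text
clock: 13.33
position: [0.568, 0.1549, 0.2192]
ee_rot: [-0.008, 0.743, 0.669, -0.029]
contact_force: [-5.3, 0.0, -5.6]
width: 0.023
```

```bash
python3 -c "
from h import *
report()"
```

```text
tcp [0.568  0.1549 0.2192] yaw 84.09 lampyaw -5.73 foot [0.5594 0.1538 0.1203] cen [0.5639 0.1546 0.1762] tilt [0.081  0.0127] F [-5.3  0.  -5.6] M [-0.09  0.33  0.04] t 13.3333 w 0.023
to go mm [7.  1.9] underside above top 60.3 lock err deg -59.6
```

Emit:
{"op": "play_rows", "data": {
  "series": [
    {"dx": -29, "dy": 0, "dz": 29, "turn": 0, "fingers": 1},
    {"dx": 0, "dy": 0, "dz": 0, "turn": 0, "fingers": 1},
    {"dx": 9, "dy": 0, "dz": -9, "turn": 0, "fingers": 1},
    {"dx": 9, "dy": 0, "dz": -9, "turn": 0, "fingers": 1},
    {"dx": 9, "dy": 0, "dz": -9, "turn": 0, "fingers": 1},
    {"dx": 0, "dy": 0, "dz": 0, "turn": 0, "fingers": 1},
    {"dx": -29, "dy": 0, "dz": 29, "turn": 0, "fingers": 1},
    {"dx": 0, "dy": 0, "dz": 0, "turn": 0, "fingers": 1},
    {"dx": 9, "dy": 0, "dz": -9, "turn": 0, "fingers": 1},
    {"dx": 9, "dy": 0, "dz": -9, "turn": 0, "fingers": 1},
    {"dx": 9, "dy": 0, "dz": -9, "turn": 0, "fingers": 1},
    {"dx": 0, "dy": 0, "dz": 0, "turn": 0, "fingers": 1}
  ]
}}

```text
clock: 14.33
position: [0.5739, 0.1548, 0.2185]
ee_rot: [-0.008, 0.743, 0.669, -0.029]
contact_force: [0.6, -0.2, -2.7]
width: 0.0228
```

```bash
python3 -c "
from h import *
report()"
```

```text
tcp [0.5739 0.1548 0.2185] yaw 84.03 lampyaw -5.79 foot [0.5654 0.1537 0.1196] cen [0.5699 0.1544 0.1754] tilt [0.0804 0.0129] F [ 0.6 -0.2 -2.7] M [ 0.02 -0.05 -0.02] t 14.3333 w 0.0228
to go mm [1. 2.] underside above top 59.6 lock err deg -59.5
```

Emit:
{"op": "play_rows", "data": {
  "series": [
    {"dx": -40, "dy": 0, "dz": 0, "turn": 0, "fingers": 1},
    {"dx": 0, "dy": 0, "dz": 0, "turn": 0, "fingers": 1},
    {"dx": 10, "dy": 0, "dz": 0, "turn": 0, "fingers": 1},
    {"dx": 10, "dy": 0, "dz": 0, "turn": 0, "fingers": 1},
    {"dx": 10, "dy": 0, "dz": 0, "turn": 0, "fingers": 1},
    {"dx": 8, "dy": 0, "dz": 0, "turn": 0, "fingers": 1},
    {"dx": -40, "dy": 0, "dz": 0, "turn": 0, "fingers": 1},
    {"dx": 0, "dy": 0, "dz": 0, "turn": 0, "fingers": 1},
    {"dx": 10, "dy": 0, "dz": 0, "turn": 0, "fingers": 1},
    {"dx": 10, "dy": 0, "dz": 0, "turn": 0, "fingers": 1},
    {"dx": 10, "dy": 0, "dz": 0, "turn": 0, "fingers": 1},
    {"dx": 8, "dy": 0, "dz": 0, "turn": 0, "fingers": 1},
    {"dx": -40, "dy": 0, "dz": 0, "turn": 0, "fingers": 1},
    {"dx": 0, "dy": 0, "dz": 0, "turn": 0, "fingers": 1},
    {"dx": 10, "dy": 0, "dz": 0, "turn": 0, "fingers": 1},
    {"dx": 10, "dy": 0, "dz": 0, "turn": 0, "fingers": 1},
    {"dx": 10, "dy": 0, "dz": 0, "turn": 0, "fingers": 1},
    {"dx": 8, "dy": 0, "dz": 0, "turn": 0, "fingers": 1}
  ]
}}

```text
clock: 15.83
position: [0.5876, 0.1525, 0.2012]
ee_rot: [-0.014, 0.744, 0.666, -0.039]
contact_force: [-0.0, 1.1, -2.5]
width: 0.023
```

```bash
python3 -c "
from h import *
report()"
```

```text
tcp [0.5876 0.1525 0.2012] yaw 83.76 lampyaw -6.06 foot [0.5767 0.151  0.1026] cen [0.5825 0.152  0.1583] tilt [0.1041 0.0168] F [-0.   1.1 -2.5] M [ 0.05 -0.09 -0.01] t 15.8333 w 0.023
to go mm [-10.3   4.7] underside above top 42.6 lock err deg -59.2
```

Fast moves drive the tilt rather than reverse it, so I stop pumping. Instead I set the foot into the bore, where the seat holds it upright, then release and regrip square to the tool as it stands.

Emit:
{"op": "play_rows", "data": {
  "series": [
    {"dx": -4, "dy": 2, "dz": 0, "turn": 0.006, "fingers": 1},
    {"dx": -4, "dy": 2, "dz": 0, "turn": 0.006, "fingers": 1},
    {"dx": -2, "dy": 1, "dz": -4, "turn": 0, "fingers": 1},
    {"dx": 0, "dy": 0, "dz": -6, "turn": 0, "fingers": 1},
    {"dx": 0, "dy": 0, "dz": -6, "turn": 0, "fingers": 1},
    {"dx": 0, "dy": 0, "dz": -6, "turn": 0, "fingers": 1},
    {"dx": 0, "dy": 0, "dz": 0, "turn": 0, "fingers": 1}
  ]
}}

```text
clock: 16.42
position: [0.5821, 0.1582, 0.1779]
ee_rot: [-0.013, 0.74, 0.671, -0.037]
contact_force: [-0.7, -0.2, -3.0]
width: 0.0228
```

```bash
python3 -c "
from h import *
report()"
```

```text
tcp [0.5821 0.1582 0.1779] yaw 84.48 lampyaw -5.34 foot [0.5716 0.1567 0.0792] cen [0.5772 0.1577 0.1349] tilt [0.0993 0.0173] F [-0.7 -0.2 -3. ] M [ 0.03 -0.02  0.03] t 16.4167 w 0.0228
to go mm [-5.2 -1. ] underside above top 19.2 lock err deg -60.0
```

Emit:
{"op": "play_rows", "data": {
  "series": [
    {"dx": -3, "dy": -1, "dz": -3, "turn": 0, "fingers": 1},
    {"dx": -2, "dy": 0, "dz": -4, "turn": 0, "fingers": 1},
    {"dx": 0, "dy": 0, "dz": -4, "turn": 0, "fingers": 1},
    {"dx": 0, "dy": 0, "dz": 0, "turn": 0, "fingers": 1}
  ]
}}

```text
clock: 16.75
position: [0.5753, 0.157, 0.1652]
ee_rot: [-0.013, 0.74, 0.671, -0.038]
contact_force: [-0.2, -0.2, -2.9]
width: 0.023
```

Run:
```python
from h import *
report(); w=get_image('side'); s=get_image('scene')
out=[]
for im in (w,s):
    x,y=proj(cam(im),[[.5664,.1557,.09]])[0].astype(int)
    out.append(cv2.resize(im['pixels'][y-70:y+50,x-60:x+60,::-1],(400,400),interpolation=2))
cv2.imwrite('pics/7.png',np.hstack(out))
```

```text
tcp [0.5753 0.157  0.1652] yaw 84.49 lampyaw -5.33 foot [0.5647 0.1555 0.0665] cen [0.5704 0.1565 0.1222] tilt [0.101  0.0177] F [-0.2 -0.2 -2.9] M [-0.01 -0.02  0.04] t 16.75 w 0.023
to go mm [1.7 0.2] underside above top 6.5 lock err deg -60.0
```

View pics/7.png

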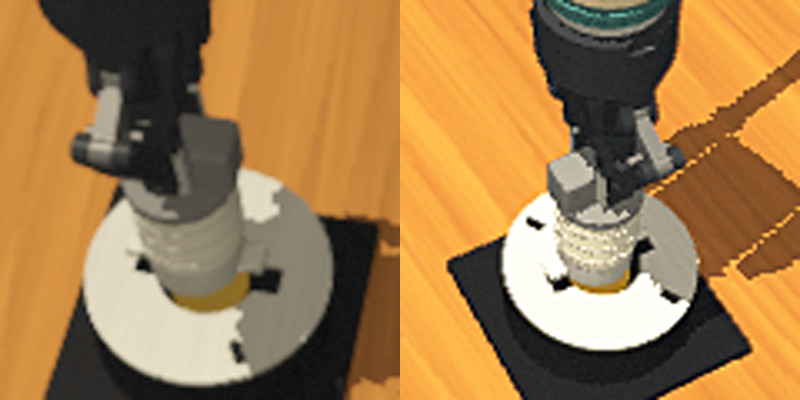

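Both views show the leaning foot just above the bore, with the brass seat visible below it. The lugs are in line with the slots.

Emit:
{"op": "play_rows", "data": {
  "series": [
    {"dx": 2, "dy": 0, "dz": -3, "turn": 0, "fingers": 1},
    {"dx": 0, "dy": 0, "dz": -3, "turn": 0, "fingers": 1},
    {"dx": 0, "dy": 0, "dz": -3, "turn": 0, "fingers": 1},
    {"dx": 0, "dy": 0, "dz": 0, "turn": 0, "fingers": 1}
  ]
}}

```text
clock: 17.18
position: [0.5798, 0.1573, 0.1597]
ee_rot: [-0.011, 0.74, 0.671, -0.036]
contact_force: [0.4, -0.1, -2.3]
width: 0.0229
```

```bash
python3 -c "
from h import *
report()"
```

```text
tcp [0.5798 0.1573 0.1597] yaw 84.47 lampyaw -5.35 foot [0.5698 0.1558 0.061 ] cen [0.5751 0.1568 0.1167] tilt [0.0948 0.0168] F [ 0.4 -0.1 -2.3] M [ 0.02 -0.15  0.  ] t 17.1833 w 0.0229
to go mm [-3.4 -0.1] underside above top 1.0 lock err deg -59.9
```

Emit:
{"op": "play_rows", "data": {
  "series": [
    {"dx": -4, "dy": 0, "dz": -3, "turn": 0, "fingers": 1},
    {"dx": -1, "dy": 0, "dz": -4, "turn": 0, "fingers": 1},
    {"dx": -1, "dy": 0, "dz": -4, "turn": 0, "fingers": 1}
  ]
}}

```text
clock: 17.43
position: [0.579, 0.1572, 0.159]
ee_rot: [-0.006, 0.741, 0.671, -0.029]
contact_force: [-5.5, -1.2, 18.6]
width: 0.0228
```

```bash
python3 -c "
from h import *
report()"
```

```text
tcp [0.579  0.1572 0.159 ] yaw 84.43 lampyaw -5.39 foot [0.5706 0.1559 0.0601] cen [0.575  0.1568 0.116 ] tilt [0.0782 0.0161] F [-5.5 -1.2 18.6] M [-0.23  1.17 -0.02] t 17.4333 w 0.0228
to go mm [-4.2 -0.2] underside above top 0.1 lock err deg -59.9
```

Emit:
{"op": "play_rows", "data": {
  "series": [
    {"dx": 0, "dy": 0, "dz": 6, "turn": 0, "fingers": 1},
    {"dx": -6, "dy": 0, "dz": 0, "turn": 0, "fingers": 1},
    {"dx": 0, "dy": 0, "dz": 0, "turn": 0, "fingers": 1}
  ]
}}

```text
clock: 17.68
position: [0.5728, 0.1574, 0.1668]
ee_rot: [-0.005, 0.741, 0.671, -0.028]
contact_force: [-1.6, -0.5, -3.5]
width: 0.0228
```

Run:
```python
from h import *
report(); w=get_image('side'); s=get_image('wrist')
x,y=proj(cam(w),[[.5664,.1557,.09]])[0].astype(int)
cv2.imwrite('pics/8.png',np.hstack([cv2.resize(w['pixels'][y-70:y+50,x-60:x+60,::-1],(400,400),interpolation=2),s['pixels'][:,150:550,::-1]]))
```

```text
tcp [0.5728 0.1574 0.1668] yaw 84.42 lampyaw -5.4 foot [0.5648 0.1561 0.0679] cen [0.569  0.1569 0.1237] tilt [0.0752 0.0155] F [-1.6 -0.5 -3.5] M [0.02 0.03 0.03] t 17.6833 w 0.0228
to go mm [ 1.6 -0.4] underside above top 7.9 lock err deg -59.9
```

View pics/8.png

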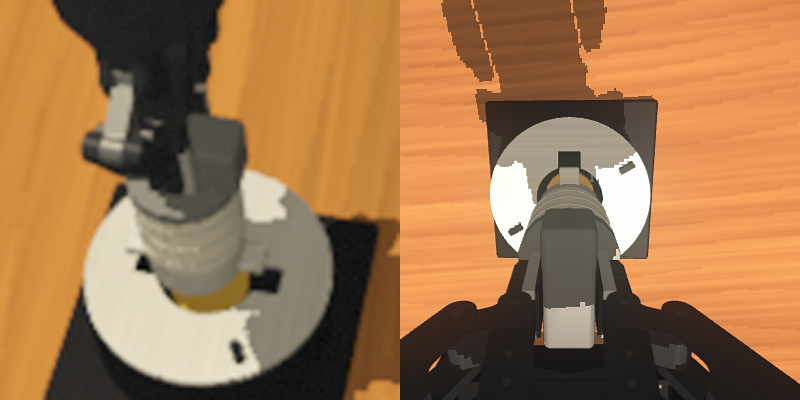

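Side view: the foot is centred over the seat (column 207). Wrist view: the lug at (569,175) points into the slot. I descend again, countering the +x drift.

Emit:
{"op": "play_rows", "data": {
  "series": [
    {"dx": 0, "dy": 0, "dz": -8, "turn": 0, "fingers": 1},
    {"dx": -1, "dy": 0, "dz": -6, "turn": 0, "fingers": 1}
  ]
}}

```text
clock: 17.95
position: [0.5734, 0.1578, 0.1551]
ee_rot: [-0.005, 0.741, 0.671, -0.026]
contact_force: [-10.7, 0.2, 37.7]
width: 0.0227
```

```bash
python3 -c "
from h import *
report()"
```

```text
tcp [0.5734 0.1578 0.1551] yaw 84.4 lampyaw -5.42 foot [0.5657 0.1566 0.0562] cen [0.5697 0.1574 0.112 ] tilt [0.0721 0.0144] F [-10.7   0.2  37.7] M [-0.12  2.28  0.03] t 17.95 w 0.0227
to go mm [ 0.7 -0.9] underside above top -3.8 lock err deg -59.9
```

The contact force (up and toward -x) fits the foot's +x side riding on the rim. I ease off and shift to -x.

Emit:
{"op": "play_rows", "data": {
  "series": [
    {"dx": -2, "dy": 0, "dz": 3, "turn": 0, "fingers": 1},
    {"dx": -3, "dy": -1, "dz": 0, "turn": 0, "fingers": 1}
  ]
}}

```text
clock: 18.12
position: [0.5679, 0.157, 0.1571]
ee_rot: [-0.005, 0.741, 0.671, -0.027]
contact_force: [0.6, -0.1, -2.0]
width: 0.023
```

```bash
python3 -c "
from h import *
report()"
```

```text
tcp [0.5679 0.157  0.1571] yaw 84.41 lampyaw -5.41 foot [0.56   0.1558 0.0581] cen [0.5641 0.1566 0.114 ] tilt [0.0736 0.0143] F [ 0.6 -0.1 -2. ] M [ 0.07 -0.03  0.  ] t 18.1167 w 0.023
to go mm [ 6.4 -0.1] underside above top -1.9 lock err deg -59.9
```

Emit:
{"op": "play_rows", "data": {
  "series": [
    {"dx": 0, "dy": 0, "dz": -5, "turn": 0, "fingers": 1}
  ]
}}

```text
clock: 18.2
position: [0.5675, 0.1569, 0.1518]
ee_rot: [-0.005, 0.741, 0.671, -0.027]
contact_force: [-0.4, 0.2, -1.8]
width: 0.0227
```

```bash
python3 -c "
from h import *
report()"
```

```text
tcp [0.5675 0.1569 0.1518] yaw 84.42 lampyaw -5.4 foot [0.5596 0.1557 0.0528] cen [0.5638 0.1565 0.1087] tilt [0.0736 0.0144] F [-0.4  0.2 -1.8] M [ 0.08 -0.04 -0.01] t 18.2 w 0.0227
to go mm [6.8 0. ] underside above top -7.2 lock err deg -59.9
```

Free of contact at 7 mm depth: the lamp has pivoted upright in the grip. I continue to the seat.

Emit:
{"op": "play_rows", "data": {
  "series": [
    {"dx": 0, "dy": 0, "dz": -4, "turn": 0, "fingers": 1}
  ]
}}

```text
clock: 18.28
position: [0.5675, 0.1569, 0.1468]
ee_rot: [-0.005, 0.741, 0.671, -0.027]
contact_force: [0.0, -0.7, 3.5]
width: 0.0232
```

```bash
python3 -c "
from h import *
report()"
```

```text
tcp [0.5675 0.1569 0.1468] yaw 84.41 lampyaw -5.41 foot [0.5596 0.1557 0.0478] cen [0.5638 0.1565 0.1037] tilt [0.0737 0.0144] F [ 0.  -0.7  3.5] M [ 0.12 -0.04 -0.  ] t 18.2833 w 0.0232
to go mm [6.8 0. ] underside above top -12.2 lock err deg -59.9
```

The seat force of about 6 N shows the foot is resting on it. I release and regrip to square up.

Emit:
{"op": "play_rows", "data": {
  "series": [
    {"dx": 0, "dy": 0, "dz": 0, "turn": 0, "fingers": 0},
    {"dx": 0, "dy": 0, "dz": 0, "turn": 0, "fingers": 0},
    {"dx": 0, "dy": 0, "dz": 0, "turn": 0, "fingers": 0},
    {"dx": 0, "dy": 0, "dz": 0, "turn": 0, "fingers": 0}
  ]
}}

```text
clock: 18.62
position: [0.5673, 0.1565, 0.1439]
ee_rot: [-0.006, 0.741, 0.671, -0.028]
contact_force: [0.8, -0.8, -1.0]
width: 0.0427
```

Run:
```python
from h import *
report(); w=get_image('side'); s=get_image('scene')
out=[]
for im in (w,s):
    x,y=proj(cam(im),[[.5664,.1557,.09]])[0].astype(int)
    out.append(cv2.resize(im['pixels'][y-70:y+50,x-60:x+60,::-1],(400,400),interpolation=2))
cv2.imwrite('pics/9.png',np.hstack(out))
```

```text
tcp [0.5673 0.1565 0.1439] yaw 84.41 lampyaw -5.41 foot [0.5591 0.1552 0.045 ] cen [0.5634 0.156  0.1008] tilt [0.0767 0.0152] F [ 0.8 -0.8 -1. ] M [ 0.01 -0.03 -0.02] t 18.6167 w 0.0427
to go mm [7.3 0.5] underside above top -15.0 lock err deg -59.9
```

View pics/9.png

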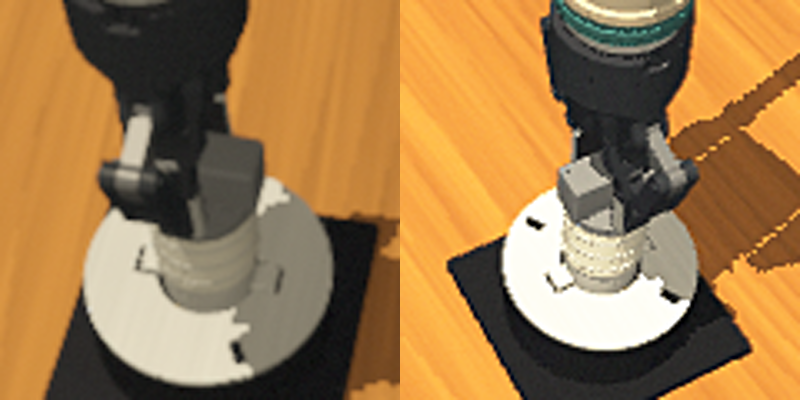

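The lamp stands upright in the bore with both lugs in their slots. Regripping.

Emit:
{"op": "play_rows", "data": {
  "series": [
    {"dx": -1, "dy": 0, "dz": 4, "turn": 0, "fingers": 0},
    {"dx": 0, "dy": 0, "dz": 0, "turn": 0, "fingers": 1},
    {"dx": 0, "dy": 0, "dz": 0, "turn": 0, "fingers": 1},
    {"dx": 0, "dy": 0, "dz": 0, "turn": 0, "fingers": 1},
    {"dx": 0, "dy": 0, "dz": 0, "turn": 0, "fingers": 1},
    {"dx": 0, "dy": 0, "dz": 0, "turn": 0, "fingers": 1},
    {"dx": 0, "dy": 0, "dz": 0, "turn": 0, "fingers": 1}
  ],
  "squeeze": 80
}}

```text
clock: 19.3
position: [0.5666, 0.1567, 0.1489]
ee_rot: [-0.006, 0.741, 0.671, -0.028]
contact_force: [-0.7, 0.5, -0.5]
width: 0.0224
```

```bash
python3 -c "
from h import *
report()"
```

```text
tcp [0.5666 0.1567 0.1489] yaw 84.4 lampyaw -5.42 foot [0.5585 0.1554 0.05  ] cen [0.5627 0.1562 0.1058] tilt [0.0753 0.0147] F [-0.7  0.5 -0.5] M [ 0.07 -0.06 -0.01] t 19.3 w 0.0224
to go mm [7.9 0.3] underside above top -10.0 lock err deg -59.9
```

Emit:
{"op": "play_rows", "data": {
  "series": [
    {"dx": 0, "dy": 0, "dz": -4, "turn": 0, "fingers": 1},
    {"dx": 0, "dy": 0, "dz": -4, "turn": 0, "fingers": 1},
    {"dx": 0, "dy": 0, "dz": -3, "turn": 0, "fingers": 1}
  ]
}}

```text
clock: 19.55
position: [0.5667, 0.1566, 0.1398]
ee_rot: [-0.005, 0.741, 0.671, -0.027]
contact_force: [-2.0, 0.2, 7.7]
width: 0.0225
```

```bash
python3 -c "
from h import *
report()"
```

```text
tcp [0.5667 0.1566 0.1398] yaw 84.41 lampyaw -5.41 foot [0.5588 0.1554 0.0409] cen [0.563  0.1562 0.0967] tilt [0.0737 0.0147] F [-2.   0.2  7.7] M [0.01 0.42 0.04] t 19.55 w 0.0225
to go mm [7.6 0.3] underside above top -19.1 lock err deg -59.9
```

Emit:
{"op": "play_rows", "data": {
  "series": [
    {"dx": 0, "dy": 0, "dz": -3, "turn": 0, "fingers": 1},
    {"dx": 0, "dy": 0, "dz": -1, "turn": 0, "fingers": 1}
  ]
}}

```text
clock: 19.72
position: [0.5667, 0.1566, 0.1372]
ee_rot: [-0.005, 0.741, 0.671, -0.027]
contact_force: [-1.1, -1.1, 7.2]
width: 0.0224
```

```bash
python3 -c "
from h import *
report()"
```

```text
tcp [0.5667 0.1566 0.1372] yaw 84.41 lampyaw -5.41 foot [0.5589 0.1553 0.0383] cen [0.563  0.1561 0.0941] tilt [0.0728 0.0146] F [-1.1 -1.1  7.2] M [-0.01  0.49  0.01] t 19.7167 w 0.0224
to go mm [7.5 0.4] underside above top -21.7 lock err deg -59.9
```

The seat is at about 11.7 mm, so I turn clockwise in stages.

Emit:
{"op": "play_rows", "data": {
  "series": [
    {"dx": 0, "dy": 0, "dz": -0.5, "turn": -0.06, "fingers": 1},
    {"dx": 0, "dy": 0, "dz": -0.5, "turn": -0.1, "fingers": 1},
    {"dx": 0, "dy": 0, "dz": -0.5, "turn": -0.1, "fingers": 1}
  ]
}}

```text
clock: 19.97
position: [0.5665, 0.1571, 0.1384]
ee_rot: [-0.008, 0.824, 0.566, -0.025]
contact_force: [-0.5, 0.6, 4.0]
width: 0.0225
```

```bash
python3 -c "
from h import *
report()"
```

```text
tcp [0.5665 0.1571 0.1384] yaw 69.01 lampyaw -20.81 foot [0.5587 0.158  0.0394] cen [0.5628 0.1577 0.0953] tilt [ 0.0727 -0.006 ] F [-0.5  0.6  4. ] M [0.36 0.3  0.08] t 19.9667 w 0.0225
to go mm [ 7.7 -2.3] underside above top -20.6 lock err deg -44.5
```

Emit:
{"op": "play_rows", "data": {
  "series": [
    {"dx": 0, "dy": 0, "dz": -2, "turn": -0.1, "fingers": 1},
    {"dx": 0, "dy": 0, "dz": -1, "turn": -0.1, "fingers": 1},
    {"dx": 0, "dy": 0, "dz": -1, "turn": -0.1, "fingers": 1},
    {"dx": 0, "dy": 0, "dz": -1, "turn": -0.1, "fingers": 1}
  ]
}}

```text
clock: 20.3
position: [0.5665, 0.1567, 0.1375]
ee_rot: [-0.012, 0.924, 0.382, -0.022]
contact_force: [-3.1, -1.2, 8.9]
width: 0.0224
```

```bash
python3 -c "
from h import *
report()"
```

```text
tcp [0.5665 0.1567 0.1375] yaw 44.99 lampyaw -44.83 foot [0.5601 0.1606 0.0386] cen [0.5635 0.1587 0.0944] tilt [ 0.0616 -0.0338] F [-3.1 -1.2  8.9] M [0.02 0.43 0.09] t 20.3 w 0.0224
to go mm [ 6.3 -4.9] underside above top -21.4 lock err deg -20.5
```

Emit:
{"op": "play_rows", "data": {
  "series": [
    {"dx": 0, "dy": 0, "dz": -1, "turn": -0.1, "fingers": 1},
    {"dx": 0, "dy": 0, "dz": -1, "turn": -0.1, "fingers": 1},
    {"dx": 0, "dy": 0, "dz": -1, "turn": -0.07, "fingers": 1},
    {"dx": 0, "dy": 0, "dz": -0.5, "turn": -0.04, "fingers": 1}
  ]
}}

```text
clock: 20.63
position: [0.5665, 0.1563, 0.1381]
ee_rot: [-0.015, 0.974, 0.227, -0.018]
contact_force: [-2.5, -0.8, 7.6]
width: 0.0223
```

```bash
python3 -c "
from h import *
report()"
```

```text
tcp [0.5665 0.1563 0.1381] yaw 26.25 lampyaw -63.57 foot [0.562  0.1621 0.0391] cen [0.5645 0.1592 0.095 ] tilt [ 0.0447 -0.0514] F [-2.5 -0.8  7.6] M [0.02 0.37 0.09] t 20.6333 w 0.0223
to go mm [ 4.4 -6.4] underside above top -20.9 lock err deg -1.7
```

Emit:
{"op": "play_rows", "data": {
  "series": [
    {"dx": 0, "dy": 0, "dz": -0.5, "turn": -0.05, "fingers": 1},
    {"dx": 0, "dy": 0, "dz": -0.5, "turn": -0.05, "fingers": 1}
  ]
}}

```text
clock: 20.8
position: [0.5674, 0.1564, 0.1389]
ee_rot: [-0.016, 0.984, 0.176, -0.016]
contact_force: [-0.0, 0.7, 2.8]
width: 0.0226
```

```bash
python3 -c "
from h import *
report()"
```

```text
tcp [0.5674 0.1564 0.1389] yaw 20.31 lampyaw -69.51 foot [0.5638 0.1625 0.0399] cen [0.5658 0.1594 0.0957] tilt [ 0.0357 -0.056 ] F [-0.   0.7  2.8] M [0.29 0.06 1.11] t 20.8 w 0.0226
to go mm [ 2.6 -6.8] underside above top -20.1 lock err deg 4.2
```

The end stop is reached (moment 1.1 N m). I relax the turn, ease up into the recess and release.

Emit:
{"op": "play_rows", "data": {
  "series": [
    {"dx": 0, "dy": 0, "dz": 0, "turn": 0.05, "fingers": 1},
    {"dx": 0, "dy": 0, "dz": 3, "turn": 0, "fingers": 1},
    {"dx": 0, "dy": 0, "dz": 2, "turn": 0, "fingers": 1}
  ]
}}

```text
clock: 21.05
position: [0.5677, 0.1557, 0.1426]
ee_rot: [-0.015, 0.979, 0.201, -0.016]
contact_force: [3.4, -1.2, -20.6]
width: 0.0227
```

```bash
python3 -c "
from h import *
report()"
```

```text
tcp [0.5677 0.1557 0.1426] yaw 23.23 lampyaw -66.59 foot [0.5639 0.1616 0.0436] cen [0.566  0.1586 0.0994] tilt [ 0.0372 -0.0531] F [  3.4  -1.2 -20.6] M [ 0.38 -1.06  0.08] t 21.05 w 0.0227
to go mm [ 2.5 -5.9] underside above top -16.4 lock err deg 1.3
```

The arm now feels a -20 N downward pull and the lamp underside is 16.4 mm below the top face, so the lugs are held in the recess. I open and retreat.

Emit:
{"op": "play_rows", "data": {
  "series": [
    {"dx": 0, "dy": 0, "dz": -0.5, "turn": 0, "fingers": -1},
    {"dx": 0, "dy": 0, "dz": 0, "turn": 0, "fingers": -1},
    {"dx": 0, "dy": 0, "dz": 0, "turn": 0, "fingers": -1},
    {"dx": 0, "dy": 0, "dz": 0, "turn": 0, "fingers": -1},
    {"dx": 0, "dy": 0, "dz": 0, "turn": 0, "fingers": -1},
    {"dx": 0, "dy": 0, "dz": 0, "turn": 0, "fingers": -1}
  ]
}}

```text
clock: 21.55
position: [0.5674, 0.1561, 0.1416]
ee_rot: [-0.015, 0.979, 0.201, -0.016]
contact_force: [-0.8, -0.5, -0.7]
width: 0.0857
```

Emit:
{"op": "play_rows", "data": {
  "series": [
    {"dx": 0, "dy": 0, "dz": 10, "turn": 0, "fingers": -1},
    {"dx": 0, "dy": 0, "dz": 25, "turn": 0, "fingers": -1},
    {"dx": 0, "dy": 0, "dz": 35, "turn": 0, "fingers": -1},
    {"dx": 0, "dy": 0, "dz": 35, "turn": 0, "fingers": -1},
    {"dx": -30, "dy": 0, "dz": 20, "turn": 0, "fingers": -1},
    {"dx": -35, "dy": 0, "dz": 0, "turn": 0, "fingers": -1},
    {"dx": -35, "dy": 0, "dz": 0, "turn": 0, "fingers": -1},
    {"dx": -35, "dy": 0, "dz": 0, "turn": 0, "fingers": -1},
    {"dx": 0, "dy": 0, "dz": 0, "turn": 0, "fingers": -1}
  ]
}}

```text
clock: 22.3
position: [0.4286, 0.1559, 0.2786]
ee_rot: [-0.016, 0.98, 0.2, -0.013]
contact_force: [0.2, 0.6, -0.3]
width: 0.0855
```

Run:
```python
from h import *
st=get_state(); print(st['position'],st['clock'],st['width'],st['contact_force'])
out=[]
for n in ('side','scene'):
    im=get_image(n); c=cam(im)
    for l in ['tank_center','jar_center']:
        print(n,l,[(m['p'],m['xy']) for m in masks_of(im,l)])
    x,y=proj(c,[[.5664,.1557,.09]])[0].astype(int)
    pr=lambda P:(proj(c,P)-[x-60,y-70])*400/120
    a=np.radians(-65.3); h=np.array([.5664,.1557]); d=np.array([np.cos(a),np.sin(a)]); e=np.array([-d[1],d[0]])
    z=.06-.017+.112
    B=[[*(h+d*.03*s+e*.012*t),z] for s,t in((1,1),(1,-1),(-1,-1),(-1,1))]
    b=cv2.resize(im['pixels'][y-70:y+50,x-60:x+60,::-1],(400,400),interpolation=2)
    cv2.polylines(b,[pr(B).astype(np.int32)],True,(0,0,255),1); out.append(b)
cv2.imwrite('pics/10.png',np.hstack(out))
```

```text
[0.42858888 0.1559069  0.27857645] 22.3 0.08549742754914438 [ 0.19522617  0.56522591 -0.25455002]
side tank_center [(0.7, [253.4, 175.8])]
side jar_center [(0.75, [320.3, 114.3])]
scene tank_center [(0.69, [254.3, 209.3])]
scene jar_center [(0.64, [265.2, 143.8])]
```

View pics/10.png

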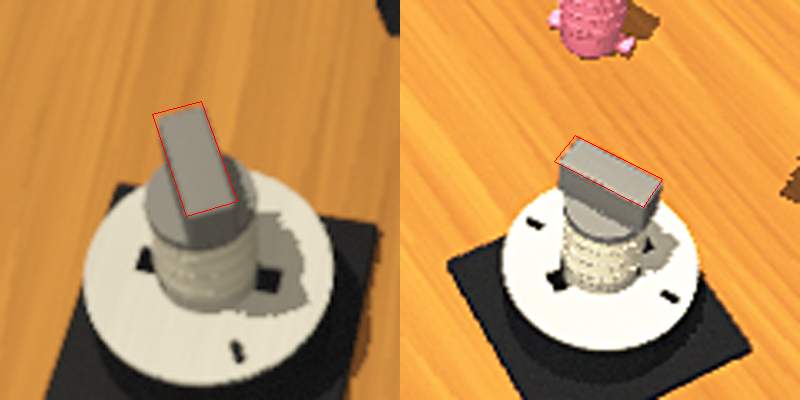

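The lamp's bar top fills the outline predicted for the locked pose in both views. It lines up with the marks and the slots are empty. The tank and jar have not moved. Handing in.

```bash
python3 -c "
from rig import *
print(sign_off())"
```

```text
the job is handed in; nothing more can be done
None
```

The lamp is locked in the holder, and I handed the job in at about 22 s of the 51 s allowed. `sign_off` reports no verdict, so the result rests on my own checks.

**What I did:** I gripped the grey and white lamp by its bar and set its foot into the bore. I regripped it upright there and pressed the seat down about 11.7 mm by my estimate. Then I turned it clockwise until it met the end stop at 1.1 N m, let it rise into the recess and let go.

**Last checks:**
- **Locked:** before release, the recess held the lamp against a roughly 20 N upward pull. Its underside was then about 16.4 mm below the top face, close to the nominal 17 mm.
- **Pose:** in both fixed cameras the bar's top matches the outline predicted for the locked, upright pose, in line with the marks. The last yaw reading was about 1.3° off.
- **Bystanders:** the tank and jar show at almost the same pixels as at the start, within 5 px. The gripper is clear, with no contact force.

**What went wrong on the way:** the tool tilted as it moved, and my attempts to work the tilt out failed and made it worse. The foot caught the bore's rim twice, with wrist forces up to about 38 N. Setting the lamp on the seat and regripping fixed this.

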